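Tip the caps into the pouring corner of the tray

TASK

A brown reagent bottle has been left standing in the pouring corner of the white tray (the corner with the low notch and lip). Take the bottle out and stand it upright on the bench clear of the tray, then pick the tray up by its bar handle, a good few centimetres clear of the bench, and tilt it towards the pouring corner until all three loose screw caps have slid together into that corner. Finish while still holding the tray still and tilted in the air by the gripper alone, caps in the corner, none spilled; leave the well plate, tip box and tube rack where they are.

Things in the scene. Friction and masses are not known exactly. Their poses are not given: they have to be found in the camera images.
- tray: loose white tray, 230 (its x) by 170 mm (its y), 0.35 kg, any yaw; origin: centre of underside, z up. Walls 4 mm thick, 50 high; floor 6 mm. Pouring corner at its +x +y corner: walls only 30 mm high for 45 mm along both sides, a flat lip 18 mm out. A grey bar handle runs its whole length along x above y = 0, on 24 mm wide end posts; caps pass freely under it.
- handle (a point): middle of the tray's bar handle, at tray (0, 0, 100) mm; axes as the tray's. The bar is 14 mm wide (along the tray's y) and 18 mm tall, from 91 to 109 mm above the tray's underside. Grip here across the bar (fingers closing along the tray's y), firmly (about 50 N).
- spout_corner (a point): inner corner of the tray at the pouring notch, on the floor's top: tray (111, 81, 6) mm; axes as the tray's.
- bottle: brown glass bottle, 48 mm across, straight sides up to 88 mm, black cap 38 mm across, 116 mm high in all, 0.22 kg; origin: centre of underside, z up. Starts on the tray floor in the pouring corner, 33 to 40 mm from both inner walls, 42 to 48 mm beside the bar's centre line: the fingers fit if they close parallel to the bar, some 77 mm above its underside, over the tray walls.
- cap0: loose black plastic screw cap, a disc 28 mm across and 12 mm high, 12 g, lying flat on the tray floor at the start; origin at the centre of its underside, z up. Friction about 0.18: it starts to slide at roughly 10 degrees of tilt, but to run along a wall into a corner it needs some 30 degrees, or a little rocking. All three caps are alike.
- cap1: loose black plastic screw cap, a disc 28 mm across and 12 mm high, 12 g, lying flat on the tray floor at the start; origin at the centre of its underside, z up. Friction about 0.18: it starts to slide at roughly 10 degrees of tilt, but to run along a wall into a corner it needs some 30 degrees, or a little rocking. All three caps are alike.
- cap2: loose black plastic screw cap, a disc 28 mm across and 12 mm high, 12 g, lying flat on the tray floor at the start; origin at the centre of its underside, z up. Friction about 0.18: it starts to slide at roughly 10 degrees of tilt, but to run along a wall into a corner it needs some 30 degrees, or a little rocking. All three caps are alike.
- plate: white well plate, 86 mm (x) by 128 mm (y), 15 mm high, loose; origin at the centre of its underside. Bystander, on the robot's right, far side.
- tip_box: pipette tip box with pale teal lid, 89 mm (x) by 124 mm (y), 67 mm high, loose; origin at the centre of its underside. Bystander, on the robot's left.
- tube_rack: blue tube rack, 70 mm (x) by 130 mm (y), 45 mm high, tubes up to 72 mm, loose; origin: centre of its underside. Bystander, on the left, near side. The bench (flat, top at height 0) on the robot's right, about 0.45 m ahead and 0.3 m to the right, is always free.

How it is judged:
By the outcome, as a careful person would: the job done as asked, in the order asked, and still so for the second after the job is handed in, while the arm keeps its last pose, push and grip.
It also fails if it takes over 64 s, if anything falls off the work surface, if the arm or the gripper's body presses on something with over 40 N, if the wrist force passes 120 N, or if a joint passes its speed limit or range.

ROBOT

A 6-joint arm with a two-finger parallel gripper is mounted at the origin on the work surface. World frame = base frame: x ahead of the robot, y to its left, z up, the work surface at z = 0. Lengths are in mm, angles in rad, forces in N, time in s.
With the tool pointing down it reaches from about 350 to 850 mm from the base axis. Payload 8.1 kg.
Tool frame: the origin (TCP) lies at the very end of the fingers, on their centre line; the grasp point (between the pads) lies arm.tcp_to_grasp behind it (arm.tcp_to_grasp is the distance from the TCP to the grasp point, in mm); z points along the fingers, y is the direction in which the jaws open and shut (so a half turn about z gives the same grasp; the last joint's range is limited). The gripper opens to 93 mm and grips with 3 to 60 N. Pads are 15 mm wide; open, the fingers measure 128 mm over their backs; the gripper's body (75 mm by 188 mm) begins 65 mm behind the grasp point.
Start: joints at [1.188, 0.13, 1.488, -0, 1.523, -0.085], TCP at [176.029, 573.602, 218.635] pointing down, gripper open.
Joint ranges: [-2.96, 2.96], [-0.89, 2.26], [0.02, 2.5], [-1.34, 4.48], [0, 2.73], [-2.66, 2.66]. Speed limits (rad/s): [2.39, 2.39, 2.79, 3.14, 3.14, 3.14].

INTERFACE

Orientations are given as a 3x3 rotation matrix whose columns are the frame's x, y, z axes.
In Python, from cell import arm gives the robot as it stands. The module is installed in compiled form; this text tells all that it offers.
- The arm moves only by the shell command python3 -m creep 'ROWS'. ROWS is a JSON object of lists of equal length, an entry for each row: "linear": the shift along the world's x, y, z in m, a list of three; "rot": the turn, a rotation vector about the world's x, y, z in rad, a list of three; "claw": the closure in counts, from 0 (fully open) to 255 (shut). A call has 1 to 20 rows; each row is the pose to reach, as a shift and turn from the pose commanded when the call began; what a row does not reach only later rows make up. A row lasts 1/12 s, in which the tool goes at most 41.7 mm and 7.16 degrees, less where a joint would pass 70% of its speed; a pose out of reach is approached as far as the arm can. A call with a gripper value outside its range is refused whole. The fingers move at their own pace and stop on an object; the grip force is fixed at half the most. Time passes only in rows, so rows that repeat a pose let the fingers close. It gives the time, the measured TCP pose, the force and the opening at its end, in the units of the state.
- arm.sense(): the state, without advancing time (a new reading comes with each control period).
- arm.snapshot(name): name is "side" or "top"; returns the picture (480x640x3 uint8, blue, green, red); there is no depth.
- arm.calibration(name): a dict with "vfov" (degrees; the focal length in pixels is half the picture's height over the tangent of half this angle, whatever the lens; pixels are square), "cx", "cy" (the principal point, pixels), "dist" ([k1, k2, p1, p2, k3] as OpenCV has them; the pictures are not rectified), "R" (3x3) and "t" (3): a world point X has camera coordinates R X + t. Camera axes: x right, y down, z forward; pixel columns grow to the right and rows downward; lengths in mm; the calibration is good to about 2 mm. A picture is of the moment at which its call begins. calibration takes no time and is no camera call.
- arm.job_done(): hands the job in, once; it reports no verdict.
The state is a dict: "time_s": time; "q": joint angles; "qvel": joint speeds; "tau": joint torques, N m; "position": TCP position; "tool_rot": TCP orientation; "contact_force": force on the tool from outside, world axes, zero at the start; "torque": the same for the moment, N m; "opening": opening from 0.0 (shut) to 1.0 (fully open).
Only numpy, scipy, OpenCV 4.12 (cv2) and the standard library are available. Lean on these libraries where they do the work, as an engineer would, in place of code of your own. Each camera call takes 0.05 s, during which the arm holds its last target. There are 200 camera calls.

## Working session

There is one attempt and no reset: what is moved stays moved. The work goes in short steps, Python scripts to look and compute and a shell command to move; the robot and the scene stay as the last step left them, time stands still between calls to the robot, and variables do not carry over. Pictures are saved under pics/ and viewed, about 8 in all and at most 12, crops included, and the job is handed in when it is done.

```bash
mkdir -p pics; ls; cat > h.py <<'E'
from cell import arm
import numpy as np, cv2
def cal(n):
    c=arm.calibration(n); f=240/np.tan(np.radians(c["vfov"])/2)
    K=np.array([[f,0,c["cx"]],[0,f,c["cy"]],[0,0,1.]])
    return K,np.array(c["dist"],float),np.array(c["R"],float),np.array(c["t"],float)
def ray(n,uv):
    K,d,R,t=cal(n)
    p=cv2.undistortPoints(np.array(uv,float).reshape(-1,1,2),K,d).reshape(-1,2)
    return -R.T@t, np.c_[p,np.ones(len(p))]@R
def onplane(n,uv,z):
    o,d=ray(n,uv); return o+d*((z-o[2])/d[:,2])[:,None]
def proj(n,X):
    K,d,R,t=cal(n)
    return cv2.projectPoints(np.array(X,float).reshape(-1,3),cv2.Rodrigues(R)[0],t,K,d)[0].reshape(-1,2)
E
python3 - <<'E'
from h import *
s=arm.sense(); print(s["time_s"],s["position"],np.round(s["tool_rot"],3),s["opening"],arm.tcp_to_grasp)
for n in("top","side"):
    cv2.imwrite(f"pics/{n}0.png",arm.snapshot(n)); K,d,R,t=cal(n); print(n,-R.T@t,K[0,0],np.round(R,2).tolist())
E
```

```text
pics
0.0 [175.81475216 573.06450278 217.59855347] [[-0.956  0.293 -0.001]
 [ 0.293  0.956 -0.002]
 [ 0.    -0.002 -1.   ]] 0.9979519975222328 18.8
top [ 368.47176254    7.53017316 1054.62132589] 509.48492961789026 [[0.01, -1.0, 0.0], [-0.99, -0.01, -0.16], [0.16, 0.0, -0.99]]
side [225.44594347 479.99389328 687.45620717] 446.0024466953738 [[-0.83, -0.55, 0.02], [-0.41, 0.6, -0.69], [0.37, -0.58, -0.73]]
```

View pics/top0.png

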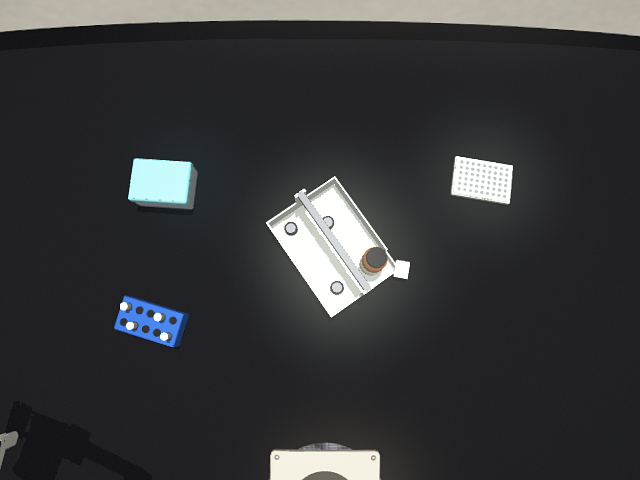

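View pics/side0.png

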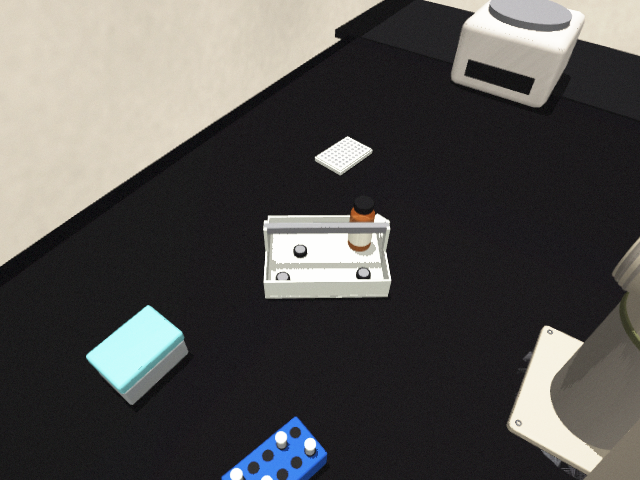

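The top view shows the tray near (332,248), with the bar running from (300,194) to (366,290). The bottle cap is at (376,258) and the lip at (402,269). The caps lie at (291,228), (328,222) and (337,287). The plate, tip box and rack are well clear. Next I'll measure the tray and bottle.

```bash
python3 - <<'E'
from h import *
im=cv2.imread("pics/top0.png")
cv2.imwrite("pics/crop0.png",cv2.resize(im[165:330,250:420],None,fx=4.5,fy=3.6*1,interpolation=cv2.INTER_CUBIC)) if 0 else cv2.imwrite("pics/crop0.png",cv2.resize(im[170:320,255:415],None,fx=4,fy=4,interpolation=cv2.INTER_CUBIC))
# rough tray rim corners on z=50, lip
P=onplane("top",[(267,222),(335,178),(332,317)],50); print(P.round(1)); 
print(np.linalg.norm(P[0]-P[1]),np.linalg.norm(P[0]-P[2]))
c=(P[1]+P[2])/2; x=P[2]-P[0]; print("centre",c,"yaw",np.degrees(np.arctan2(x[1],x[0])))
# side view bottle: black cap / brown
print(onplane("top",[(376,258)],122), onplane("top",[(300,194),(366,290)],109))
g=im[170:320,255:415]; hsv=cv2.cvtColor(g,cv2.COLOR_BGR2HSV)
print(g[30:60:3,50], g[80:95,119:125].mean(axis=1).round(0).tolist())
E
```

```text
[[561.3 119.8  50. ]
 [653.9 -16.4  50. ]
 [373.5 -12.1  50. ]]
164.72544225054344 229.43639297372593
centre [513.68845602 -14.23633442  50.        ] yaw -144.91743152536813
[[481.70670365 -91.16425715 122.        ]] [[604.88680522  51.63645276 109.        ]
 [423.37163005 -73.62213645 109.        ]]
[[212 208 206]
 [216 213 210]
 [162 160 160]
 [195 206 201]
 [198 210 204]
 [190 200 196]
 [194 203 199]
 [193 203 199]
 [191 201 197]
 [255 255 255]] [[94.0, 96.0, 94.0], [94.0, 96.0, 95.0], [94.0, 97.0, 96.0], [94.0, 97.0, 96.0], [95.0, 98.0, 96.0], [94.0, 97.0, 95.0], [95.0, 98.0, 96.0], [94.0, 97.0, 96.0], [94.0, 97.0, 96.0], [95.0, 97.0, 96.0], [94.0, 97.0, 96.0], [95.0, 97.0, 96.0], [96.0, 98.0, 96.0], [95.0, 98.0, 96.0], [95.0, 98.0, 96.0]]
```

View pics/crop0.png

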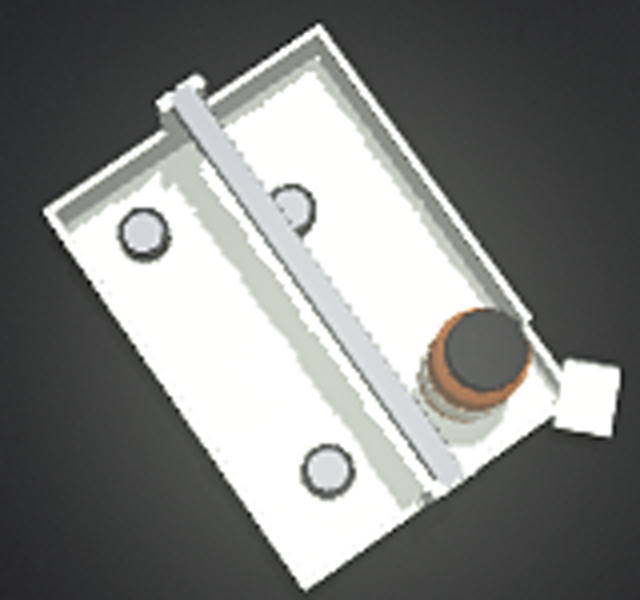

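The crop shows the rim corners at (44,210), (320,25) and (305,590), the bar's top face from (187,97) to (447,478), and the bottle cap's centre at (487,350). I'll refine from these.

```bash
python3 - <<'E'
from h import *
f=lambda l:[(255+u/4-.4,170+v/4-.4) for u,v in l]
P=onplane("top",f([(44,210),(320,25),(305,590)]),50)
print(P.round(1),np.linalg.norm(P[0]-P[1]),np.linalg.norm(P[0]-P[2]))
c=(P[1]+P[2])/2; x=P[2]-P[0]; yw=np.arctan2(x[1],x[0]); print("centre",c,"yaw",np.degrees(yw))
b=onplane("top",f([(187,97),(447,478)]),109); d=b[1]-b[0]; yb=np.arctan2(d[1],d[0]); print("bar",b.round(1),np.linalg.norm(d),np.degrees(yb))
B=onplane("top",f([(487,350)]),122)[0]; print("bottle",B)
for nm,y,cc in(("rim",yw,c[:2]),):
    R=np.array([[np.cos(y),-np.sin(y)],[np.sin(y),np.cos(y)]])
    print("bottle in tray",(B[:2]-cc)@R,"bar in tray",(b[:,:2]-cc)@R)
# side check: project predictions
sb=proj("side",[[*B[:2],122],[*c[:2],100]]); print(sb)
E
```

```text
[[561.  122.6  50. ]
 [658.4 -15.6  50. ]
 [373.3  -9.8  50. ]] 169.06664930147508 229.75239671649436
centre [515.85074196 -12.69429231  50.        ] yaw -144.79885354254108
bar [[605.2  49.1 109. ]
 [425.  -74.3 109. ]] 218.33495686662897 -145.60382553488347
bottle [483.38511149 -91.82295274 122.        ]
bottle in tray [72.14236064 45.94389908] bar in tray [[-108.61341567    1.042248  ]
 [ 109.69999343   -2.02512878]]
[[364.77607739 202.26076997]
 [327.11277062 228.23516738]]
```

Sizes agree: 169 x 230 mm, and the bottle sits at tray (72,46). I'll move above the bottle at about (483.5,-92), turning the jaws to 35°.

```bash
python3 -m creep '{"linear":[[0.01,-0.01,0],[0.03,-0.03,0],[0.06,-0.06,0],[0.09,-0.09,0],[0.12,-0.12,0],[0.15,-0.15,0],[0.18,-0.18,0],[0.2,-0.21,0],[0.22,-0.24,0],[0.24,-0.27,0],[0.25,-0.305,0],[0.26,-0.34,0],[0.27,-0.375,0],[0.28,-0.41,0],[0.285,-0.445,0],[0.29,-0.48,0],[0.295,-0.515,0],[0.3,-0.55,0],[0.303,-0.585,0],[0.305,-0.615,0]],"rot":[[0,0,-0.03],[0,0,-0.06],[0,0,-0.09],[0,0,-0.12],[0,0,-0.15],[0,0,-0.18],[0,0,-0.21],[0,0,-0.24],[0,0,-0.27],[0,0,-0.3],[0,0,-0.34],[0,0,-0.38],[0,0,-0.42],[0,0,-0.46],[0,0,-0.5],[0,0,-0.54],[0,0,-0.58],[0,0,-0.62],[0,0,-0.64],[0,0,-0.663]],"claw":[0,0,0,0,0,0,0,0,0,0,0,0,0,0,0,0,0,0,0,0]}'
python3 -m creep '{"linear":[[0.001,-0.02,-0.01],[0.002,-0.035,-0.02],[0.003,-0.045,-0.03],[0.003,-0.05,-0.04],[0.003,-0.05,-0.04],[0.003,-0.05,-0.04],[0.003,-0.05,-0.04]],"rot":[[0,0,0],[0,0,0],[0,0,0],[0,0,0],[0,0,0],[0,0,0],[0,0,0]],"claw":[0,0,0,0,0,0,0]}'
python3 - <<'E'
from h import *
s=arm.sense(); R=np.array(s["tool_rot"]); print(s["position"],R.round(3).tolist(),np.degrees(np.arctan2(R[1,1],R[0,1])),s["q"])
cv2.imwrite("pics/top1.png",arm.snapshot("top"));cv2.imwrite("pics/side1.png",arm.snapshot("side")[100:340,180:500].repeat(2,0).repeat(2,1))
E
```

```text
time_s: 1.77
position: [480.4, -44.3, 218.4]
tool_rot: [[-0.57, 0.822, -0.0], [0.822, 0.57, -0.001], [-0.0, -0.001, -1.0]]
contact_force: [0.5, -0.1, 0.2]
opening: 1.001
time_s: 2.35
position: [484.1, -90.6, 178.9]
tool_rot: [[-0.573, 0.819, 0.0], [0.819, 0.573, 0.0], [0.0, 0.0, -1.0]]
contact_force: [0.4, 0.2, -1.0]
opening: 1.003
[484.09342091 -90.62096494 178.88831091] [[-0.573, 0.819, 0.0], [0.819, 0.573, 0.0], [0.0, 0.0, -1.0]] 34.99258961574158 [-2.89387625e-01 -1.42158320e-01  1.83244856e+00  2.41910608e-04
  1.45128130e+00 -9.00152381e-01]
```

View pics/side1.png

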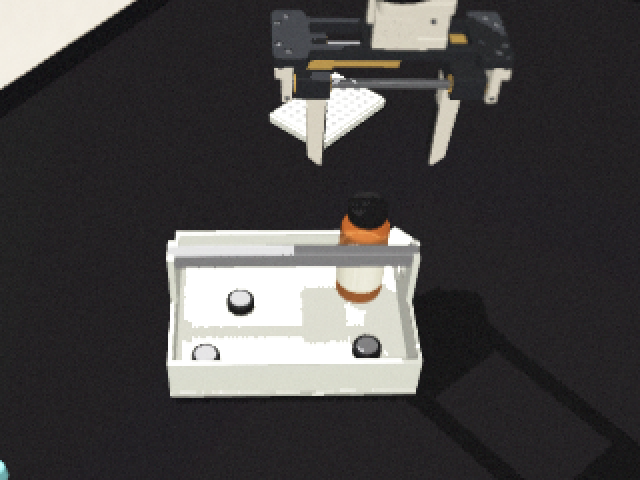

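The side picture shows the open fingers at (315,163) and (438,163) straddling the bottle cap at (368,205). I'll go down 115 mm and close.

```bash
python3 -m creep '{"linear":[[0,-0.001,-0.01],[0,-0.001,-0.025],[0,-0.001,-0.04],[0,-0.001,-0.055],[0,-0.001,-0.07],[0,-0.001,-0.085],[0,-0.001,-0.1],[0,-0.001,-0.11],[0,-0.001,-0.115],[0,-0.001,-0.115],[0,-0.001,-0.115]],"rot":[[0,0,0],[0,0,0],[0,0,0],[0,0,0],[0,0,0],[0,0,0],[0,0,0],[0,0,0],[0,0,0],[0,0,0],[0,0,0]],"claw":[0,0,0,0,0,0,0,0,0,0,0]}'
python3 -m creep '{"linear":[[0,0,0],[0,0,0],[0,0,0],[0,0,0],[0,0,0],[0,0,0],[0,0,0],[0,0,0],[0,0,0],[0,0,0],[0,0,0],[0,0,0]],"rot":[[0,0,0],[0,0,0],[0,0,0],[0,0,0],[0,0,0],[0,0,0],[0,0,0],[0,0,0],[0,0,0],[0,0,0],[0,0,0],[0,0,0]],"claw":[30,60,90,120,140,160,180,200,220,255,255,255]}'
```

```text
time_s: 3.37
position: [484.2, -92.3, 63.9]
tool_rot: [[-0.573, 0.82, 0.0], [0.82, 0.573, -0.0], [-0.0, 0.0, -1.0]]
contact_force: [-0.1, 0.8, 0.6]
opening: 0.997
time_s: 4.37
position: [484.1, -92.4, 63.7]
tool_rot: [[-0.573, 0.82, 0.0], [0.82, 0.573, 0.0], [-0.0, 0.0, -1.0]]
contact_force: [0.2, -0.1, 0.1]
opening: 0.509
```

Opening 0.509 is about 47 mm, so the bottle is held. I'll lift it and carry it to (450,-310).

```bash
python3 -m creep '{"linear":[[0,0,0.005],[0,0,0.015],[0,0,0.03],[0,0,0.045],[0,0,0.06],[0,0,0.075],[0,0,0.087],[0,0,0.092],[0,0,0.092],[0,0,0.092]],"rot":[[0,0,0],[0,0,0],[0,0,0],[0,0,0],[0,0,0],[0,0,0],[0,0,0],[0,0,0],[0,0,0],[0,0,0]],"claw":[255,255,255,255,255,255,255,255,255,255]}'
python3 -m creep '{"linear":[[-0.001,-0.005,0],[-0.003,-0.015,0],[-0.005,-0.03,0],[-0.008,-0.05,0],[-0.011,-0.07,0],[-0.014,-0.09,0],[-0.017,-0.11,0],[-0.02,-0.13,0],[-0.023,-0.15,0],[-0.026,-0.17,0],[-0.029,-0.19,0],[-0.032,-0.205,0],[-0.034,-0.214,0],[-0.034,-0.218,0],[-0.034,-0.218,0],[-0.034,-0.218,0]],"rot":[[0,0,0],[0,0,0],[0,0,0],[0,0,0],[0,0,0],[0,0,0],[0,0,0],[0,0,0],[0,0,0],[0,0,0],[0,0,0],[0,0,0],[0,0,0],[0,0,0],[0,0,0],[0,0,0]],"claw":[255,255,255,255,255,255,255,255,255,255,255,255,255,255,255,255]}'
python3 -m creep '{"linear":[[0,0,-0.005],[0,0,-0.015],[0,0,-0.03],[0,0,-0.045],[0,0,-0.06],[0,0,-0.072],[0,0,-0.08],[0,0,-0.086],[0,0,-0.09],[0,0,-0.093],[0,0,-0.095],[0,0,-0.096],[0,0,-0.096],[0,0,-0.096]],"rot":[[0,0,0],[0,0,0],[0,0,0],[0,0,0],[0,0,0],[0,0,0],[0,0,0],[0,0,0],[0,0,0],[0,0,0],[0,0,0],[0,0,0],[0,0,0],[0,0,0]],"claw":[255,255,255,255,255,255,255,255,255,255,255,255,255,255]}'
python3 - <<'E'
from h import *
cv2.imwrite("pics/side2.png",arm.snapshot("side")[60:300,230:550].repeat(2,0).repeat(2,1))
E
```

```text
time_s: 5.2
position: [484.0, -92.4, 155.5]
tool_rot: [[-0.573, 0.82, 0.0], [0.82, 0.573, -0.0], [-0.0, 0.0, -1.0]]
contact_force: [0.1, 0.0, -1.9]
opening: 0.513
time_s: 6.53
position: [449.9, -310.0, 155.2]
tool_rot: [[-0.573, 0.82, -0.0], [0.82, 0.573, 0.001], [0.001, 0.0, -1.0]]
contact_force: [0.4, 0.4, -2.5]
opening: 0.51
time_s: 7.7
position: [450.3, -310.6, 60.1]
tool_rot: [[-0.573, 0.82, 0.001], [0.82, 0.573, -0.0], [-0.001, 0.0, -1.0]]
contact_force: [0.0, 0.4, -1.8]
opening: 0.513
```

View pics/side2.png

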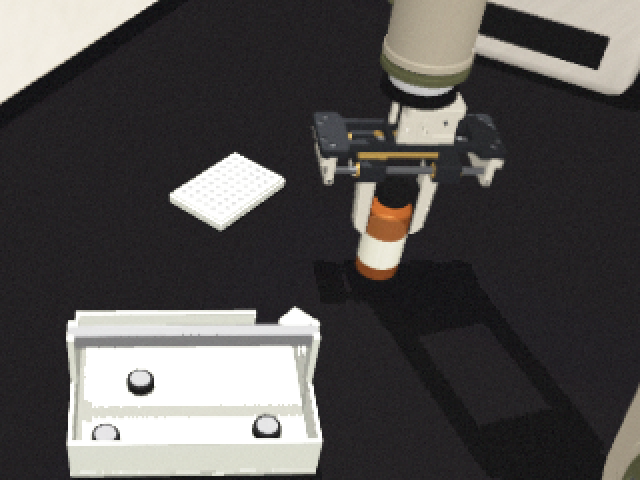

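The bottle hangs upright in the jaws with its base at (378,270), and the tray has not moved. The force still shows its weight, so it is about 2.5 mm up. I'll lower it the rest, then release and retreat.

```bash
python3 -m creep '{"linear":[[0,0,-0.001],[0,0,-0.002],[0,0,-0.0025],[0,0,-0.003],[0,0,-0.003]],"rot":[[0,0,0],[0,0,0],[0,0,0],[0,0,0],[0,0,0]],"claw":[255,255,255,255,255]}'
python3 -m creep '{"linear":[[0,0,0],[0,0,0],[0,0,0],[0,0,0],[0,0,0],[0,0,0],[0,0,0],[0,0,0],[0,0,0],[0,0,0]],"rot":[[0,0,0],[0,0,0],[0,0,0],[0,0,0],[0,0,0],[0,0,0],[0,0,0],[0,0,0],[0,0,0],[0,0,0]],"claw":[120,100,80,60,40,20,0,0,0,0]}'
python3 -m creep '{"linear":[[0,0,0.005],[0,0,0.02],[0,0,0.04],[0,0,0.06],[0,0,0.08],[0,0,0.1],[0,0,0.12],[0,0,0.135],[0,0,0.14],[0,0,0.14]],"rot":[[0,0,0],[0,0,0],[0,0,0],[0,0,0],[0,0,0],[0,0,0],[0,0,0],[0,0,0],[0,0,0],[0,0,0]],"claw":[0,0,0,0,0,0,0,0,0,0]}'
python3 - <<'E'
from h import *
print(arm.sense()["q"])
im=arm.snapshot("top"); cv2.imwrite("pics/top3.png",cv2.resize(im[160:330,250:420+50],None,fx=3.6,fy=3.5))
E
```

```text
time_s: 8.17
position: [450.5, -310.8, 57.6]
tool_rot: [[-0.573, 0.82, 0.001], [0.82, 0.573, -0.001], [-0.001, 0.0, -1.0]]
contact_force: [-1.8, 1.8, 5.0]
opening: 0.505
time_s: 9.0
position: [450.0, -310.4, 56.6]
tool_rot: [[-0.573, 0.82, -0.0], [0.82, 0.573, -0.0], [0.0, -0.0, -1.0]]
contact_force: [-0.4, 0.3, 0.5]
opening: 0.998
time_s: 9.83
position: [450.9, -311.1, 198.7]
tool_rot: [[-0.573, 0.82, 0.003], [0.82, 0.573, -0.002], [-0.003, 0.001, -1.0]]
contact_force: [0.8, -1.1, 0.6]
opening: 1.001
[-6.97582334e-01 -4.18629459e-03  1.66489495e+00 -2.78570506e-05
  1.47734830e+00 -1.30761512e+00]
```

View pics/top3.png

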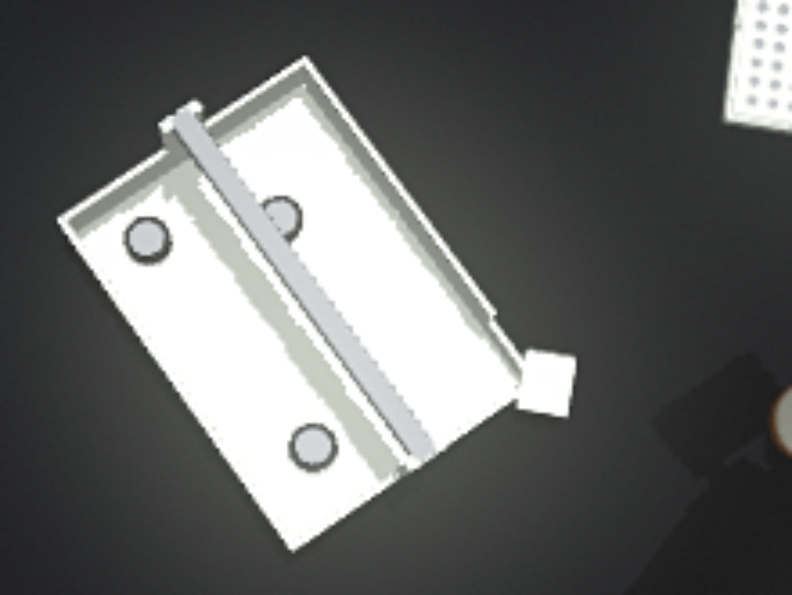

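The tray has not moved: its rim corner is still at about (266,223) in full-frame pixels, and the caps are in the same places. Now I'll go to the handle at (515.7,-12.8), turning -90°.

```bash
python3 -m creep '{"linear":[[0.001,0.005,0],[0.003,0.015,0],[0.007,0.03,0],[0.011,0.05,0],[0.015,0.07,0],[0.02,0.09,0],[0.024,0.11,0],[0.028,0.13,0],[0.033,0.15,0],[0.037,0.17,0],[0.042,0.19,0],[0.046,0.21,0],[0.05,0.23,0],[0.055,0.25,0],[0.059,0.27,0],[0.063,0.285,0],[0.065,0.294,0],[0.0655,0.298,0],[0.0655,0.298,0],[0.0655,0.298,0]],"rot":[[0,0,-0.05],[0,0,-0.15],[0,0,-0.25],[0,0,-0.35],[0,0,-0.45],[0,0,-0.55],[0,0,-0.65],[0,0,-0.75],[0,0,-0.85],[0,0,-0.95],[0,0,-1.05],[0,0,-1.15],[0,0,-1.25],[0,0,-1.35],[0,0,-1.45],[0,0,-1.52],[0,0,-1.56],[0,0,-1.571],[0,0,-1.571],[0,0,-1.571]],"claw":[0,0,0,0,0,0,0,0,0,0,0,0,0,0,0,0,0,0,0,0]}'
python3 - <<'E'
from h import *
s=arm.sense(); R=np.array(s["tool_rot"]); print(s["position"],np.degrees(np.arctan2(R[1,1],R[0,1])),s["q"])
cv2.imwrite("pics/side4.png",arm.snapshot("side")[60:300,200:520].repeat(2,0).repeat(2,1))
E
```

```text
time_s: 11.55
position: [514.9, -12.6, 195.6]
tool_rot: [[0.819, 0.574, -0.002], [0.574, -0.819, -0.0], [-0.001, -0.001, -1.0]]
contact_force: [-0.5, 0.3, 0.8]
opening: 0.998
[514.94708239 -12.59507503 195.64835232] -54.962867607163005 [-1.23799433e-01 -8.71463072e-02  1.75088511e+00 -2.95944788e-04
  1.47946515e+00  8.35510201e-01]
```

View pics/side4.png

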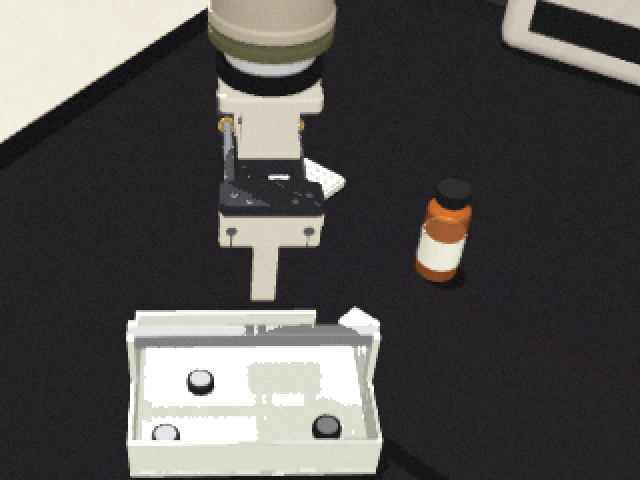

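The bottle stands upright, clear of the tray, at (443,240). The jaws are above the bar's middle and turned across it. I'll go down and grip.

```bash
python3 -m creep '{"linear":[[0,0,-0.01],[0,0,-0.025],[0,0,-0.04],[0,0,-0.055],[0,0,-0.07],[0,0,-0.085],[0,0,-0.1],[0,0,-0.11],[0,0,-0.115],[0,0,-0.115],[0,0,-0.115]],"rot":[[0,0,0],[0,0,0],[0,0,0],[0,0,0],[0,0,0],[0,0,0],[0,0,0],[0,0,0],[0,0,0],[0,0,0],[0,0,0]],"claw":[0,0,0,0,0,0,0,0,0,0,0]}'
python3 -m creep '{"linear":[[0,0,0],[0,0,0],[0,0,0],[0,0,0],[0,0,0],[0,0,0],[0,0,0],[0,0,0],[0,0,0],[0,0,0],[0,0,0],[0,0,0],[0,0,0],[0,0,0],[0,0,0],[0,0,0],[0,0,0],[0,0,0]],"rot":[[0,0,0],[0,0,0],[0,0,0],[0,0,0],[0,0,0],[0,0,0],[0,0,0],[0,0,0],[0,0,0],[0,0,0],[0,0,0],[0,0,0],[0,0,0],[0,0,0],[0,0,0],[0,0,0],[0,0,0],[0,0,0]],"claw":[40,80,120,150,170,180,190,200,210,220,230,240,255,255,255,255,255,255]}'
```

```text
time_s: 12.52
position: [515.6, -12.6, 81.7]
tool_rot: [[0.82, 0.573, -0.0], [0.573, -0.82, 0.0], [-0.0, -0.0, -1.0]]
contact_force: [0.1, -0.6, 0.2]
opening: 1.003
time_s: 14.02
position: [515.6, -12.5, 81.7]
tool_rot: [[0.82, 0.573, 0.0], [0.573, -0.82, -0.0], [0.0, 0.0, -1.0]]
contact_force: [1.7, -2.0, -0.6]
opening: 0.147
```

Opening 0.147 is about 13.7 mm, which matches the 14 mm bar. I'll lift 180 mm.

```bash
python3 -m creep '{"linear":[[0,0,0.002],[0,0,0.006],[0,0,0.012],[0,0,0.02],[0,0,0.03],[0,0,0.042],[0,0,0.055],[0,0,0.07],[0,0,0.085],[0,0,0.1],[0,0,0.115],[0,0,0.13],[0,0,0.145],[0,0,0.158],[0,0,0.168],[0,0,0.175],[0,0,0.179],[0,0,0.18],[0,0,0.18],[0,0,0.18]],"rot":[[0,0,0],[0,0,0],[0,0,0],[0,0,0],[0,0,0],[0,0,0],[0,0,0],[0,0,0],[0,0,0],[0,0,0],[0,0,0],[0,0,0],[0,0,0],[0,0,0],[0,0,0],[0,0,0],[0,0,0],[0,0,0],[0,0,0],[0,0,0]],"claw":[255,255,255,255,255,255,255,255,255,255,255,255,255,255,255,255,255,255,255,255]}'
python3 -m creep '{"linear":[[0,0,0],[0,0,0],[0,0,0],[0,0,0],[0,0,0],[0,0,0],[0,0,0],[0,0,0],[0,0,0],[0,0,0],[0,0,0],[0,0,0],[0,0,0],[0,0,0]],"rot":[[0.01,0.007,0],[0.03,0.02,0],[0.05,0.035,0],[0.075,0.052,0],[0.1,0.07,0],[0.125,0.087,0],[0.15,0.105,0],[0.175,0.122,0],[0.2,0.14,0],[0.225,0.157,0],[0.24,0.168,0],[0.25,0.175,0],[0.25,0.175,0],[0.25,0.175,0]],"claw":[255,255,255,255,255,255,255,255,255,255,255,255,255,255]}'
python3 - <<'E'
from h import *
s=arm.sense(); print(s["q"],s["torque"])
cv2.imwrite("pics/side5.png",arm.snapshot("side")[60:300,200:520].repeat(2,0).repeat(2,1))
E
```

```text
time_s: 15.68
position: [515.1, -12.4, 260.7]
tool_rot: [[0.82, 0.573, -0.001], [0.573, -0.82, 0.0], [-0.001, -0.001, -1.0]]
contact_force: [0.0, -0.2, -4.4]
opening: 0.148
time_s: 16.85
position: [515.6, -12.5, 261.5]
tool_rot: [[0.82, 0.546, -0.172], [0.573, -0.782, 0.246], [-0.0, -0.3, -0.954]]
contact_force: [0.6, 1.1, -3.6]
opening: 0.147
[-0.26633956  0.09441238  1.48074741  0.1984562   1.7996886   0.71724734] [-0.43158722 -0.13379533  0.00802603]
```

View pics/side5.png

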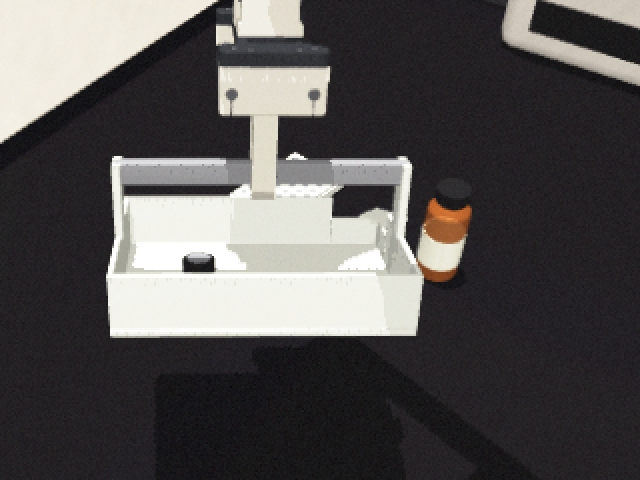

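The tray is up, about 18 cm off the bench with the bar level, and tilted towards its +y side. One cap shows at (198,262) against the far wall; the other two are hidden behind the raised near wall. Next I'll work out the relative turns for the tilt sequence.

```bash
cat >> h.py <<'E'
from scipy.spatial.transform import Rotation as Ro
R0=np.array([[.82,.573,0],[.573,-.82,0],[0,0,-1]])
def tilt(x,y): # tray tilts deg toward its +x,+y
    a=np.radians(-145); d=np.array([np.cos(a)*x-np.sin(a)*y, np.sin(a)*x+np.cos(a)*y])
    return Ro.from_rotvec(np.radians([-d[1],d[0],0]))
def rel(a,b): return (tilt(*b)*tilt(*a).inv()).as_rotvec().round(3)
E
python3 - <<'E'
from h import *
R=Ro.from_matrix(np.array(arm.sense()["tool_rot"]))*Ro.from_matrix(R0).inv(); print(np.degrees(R.as_rotvec()))
a=(0,17.48)
for b in [(0,25)]: print(a,b,rel(a,b))
a=(0,25)
for b in [(0,17),(0,9),(5,9),(10,9)]: print(a,b,rel(a,b))
a=(10,9)
for b in [(14,9),(18,9),(22,9),(26,9)]: print(a,b,rel(a,b))
a=(26,9)
for b in [(26,12),(26,16),(26,20),(26,24)]: print(a,b,rel(a,b))
E
```

```text
[1.43075527e+01 1.00116564e+01 2.15275905e-03]
(0, 17.48) (0, 25) [0.108 0.075 0.   ]
(0, 25) (0, 17) [-0.114 -0.08  -0.   ]
(0, 25) (0, 9) [-0.229 -0.16   0.   ]
(0, 25) (5, 9) [-0.18  -0.23  -0.019]
(0, 25) (10, 9) [-0.13  -0.299 -0.038]
(10, 9) (14, 9) [ 0.04  -0.057 -0.005]
(10, 9) (18, 9) [ 0.08  -0.113 -0.011]
(10, 9) (22, 9) [ 0.121 -0.17  -0.016]
(10, 9) (26, 9) [ 0.161 -0.227 -0.022]
(26, 9) (26, 12) [0.042 0.028 0.012]
(26, 9) (26, 16) [0.098 0.066 0.027]
(26, 9) (26, 20) [0.154 0.103 0.043]
(26, 9) (26, 24) [0.21  0.14  0.058]
```

```bash
python3 -m creep '{"linear":[[0,0,0],[0,0,0],[0,0,0],[0,0,0],[0,0,0],[0,0,0],[0,0,0],[0,0,0],[0,0,0],[0,0,0],[0,0,0],[0,0,0],[0,0,0],[0,0,0],[0,0,0],[0,0,0]],"rot":[[0.014,0.01,0],[0.028,0.02,0],[0.042,0.03,0],[0.056,0.04,0],[0.07,0.05,0],[0.084,0.06,0],[0.098,0.068,0],[0.108,0.075,0],[0.108,0.075,0],[0.108,0.075,0],[0.108,0.075,0],[0.108,0.075,0],[0.108,0.075,0],[0.108,0.075,0],[0.108,0.075,0],[0.108,0.075,0]],"claw":[255,255,255,255,255,255,255,255,255,255,255,255,255,255,255,255]}'
python3 - <<'E'
from h import *
cv2.imwrite("pics/a.png",np.hstack([arm.snapshot("side")[120:260,230:430].repeat(2,0).repeat(2,1),arm.snapshot("top")[130:270,250:450].repeat(2,0).repeat(2,1)]))
E
python3 -m creep '{"linear":[[0,0,0],[0,0,0],[0,0,0],[0,0,0],[0,0,0],[0,0,0],[0,0,0],[0,0,0],[0,0,0],[0,0,0],[0,0,0],[0,0,0],[0,0,0],[0,0,0],[0,0,0],[0,0,0]],"rot":[[-0.028,-0.02,0],[-0.057,-0.04,0],[-0.086,-0.06,0],[-0.114,-0.08,0],[-0.143,-0.1,0],[-0.172,-0.12,0],[-0.2,-0.14,0],[-0.229,-0.16,0],[-0.217,-0.177,-0.005],[-0.205,-0.195,-0.009],[-0.192,-0.212,-0.014],[-0.18,-0.23,-0.019],[-0.168,-0.247,-0.024],[-0.155,-0.265,-0.029],[-0.143,-0.282,-0.033],[-0.13,-0.299,-0.038]],"claw":[255,255,255,255,255,255,255,255,255,255,255,255,255,255,255,255]}'
python3 -m creep '{"linear":[[0,0,0],[0,0,0],[0,0,0],[0,0,0],[0,0,0],[0,0,0],[0,0,0],[0,0,0],[0,0,0],[0,0,0],[0,0,0],[0,0,0],[0,0,0],[0,0,0],[0,0,0],[0,0,0],[0,0,0],[0,0,0],[0,0,0],[0,0,0]],"rot":[[0.005,-0.007,-0.001],[0.01,-0.014,-0.001],[0.015,-0.021,-0.002],[0.02,-0.028,-0.003],[0.025,-0.035,-0.003],[0.03,-0.042,-0.004],[0.035,-0.049,-0.005],[0.04,-0.057,-0.005],[0.045,-0.064,-0.006],[0.05,-0.071,-0.007],[0.055,-0.078,-0.008],[0.06,-0.085,-0.008],[0.065,-0.092,-0.009],[0.07,-0.099,-0.01],[0.075,-0.106,-0.01],[0.08,-0.113,-0.011],[0.08,-0.113,-0.011],[0.08,-0.113,-0.011],[0.08,-0.113,-0.011],[0.08,-0.113,-0.011]],"claw":[255,255,255,255,255,255,255,255,255,255,255,255,255,255,255,255,255,255,255,255]}'
python3 - <<'E'
from h import *
s=arm.sense(); print(s["q"],s["torque"])
b=np.hstack([arm.snapshot("side")[120:260,230:430].repeat(2,0).repeat(2,1),arm.snapshot("top")[130:270,250:450].repeat(2,0).repeat(2,1)])
cv2.imwrite("pics/ab.png",np.vstack([cv2.imread("pics/a.png"),b]))
E
```

```text
time_s: 18.23
position: [515.5, -12.3, 261.7]
tool_rot: [[0.82, 0.519, -0.242], [0.573, -0.743, 0.347], [0.0, -0.423, -0.906]]
contact_force: [0.8, 0.2, -3.8]
opening: 0.143
time_s: 19.67
position: [515.4, -12.7, 261.6]
tool_rot: [[0.815, 0.577, 0.054], [0.552, -0.802, 0.228], [0.175, -0.156, -0.972]]
contact_force: [-0.2, -0.0, -3.7]
opening: 0.146
time_s: 21.33
position: [515.6, -12.4, 261.7]
tool_rot: [[0.794, 0.586, 0.163], [0.525, -0.796, 0.302], [0.307, -0.154, -0.939]]
contact_force: [-0.1, -0.1, -4.5]
opening: 0.148
[-0.38077391 -0.2323646   1.80231968  0.34880075  1.5323182   0.57367832] [-0.48004645  0.41685047 -0.01567628]
```

View pics/ab.png

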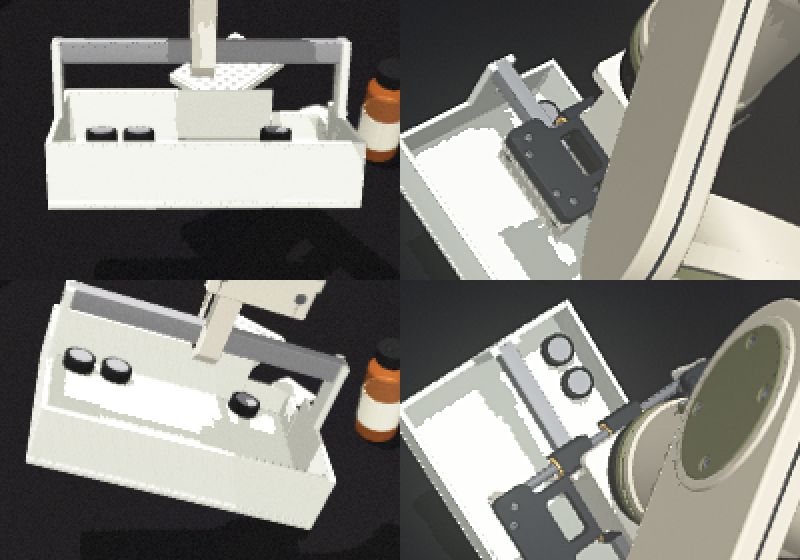

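Both pictures show all three caps against the pouring-side (+y) wall: two at the far end, one mid-way. None spilled, and the bar has not slipped in the jaws. I'll keep tilting slowly towards +x.

```bash
python3 - <<'E'
from h import *
for a,b in [((18,9),(22,8)),((18,9),(26,7)),((18,9),(30,7))]: print(a,b,rel(a,b))
E
```

```text
(18, 9) (22, 8) [ 0.026 -0.066 -0.008]
(18, 9) (26, 7) [ 0.053 -0.133 -0.016]
(18, 9) (30, 7) [ 0.093 -0.189 -0.022]
```

```bash
python3 -m creep '{"linear":[[0,0,0],[0,0,0],[0,0,0],[0,0,0],[0,0,0],[0,0,0],[0,0,0],[0,0,0],[0,0,0],[0,0,0],[0,0,0],[0,0,0],[0,0,0],[0,0,0],[0,0,0],[0,0,0],[0,0,0],[0,0,0],[0,0,0],[0,0,0]],"rot":[[0.003,-0.008,-0.001],[0.006,-0.016,-0.002],[0.01,-0.025,-0.003],[0.013,-0.033,-0.004],[0.016,-0.041,-0.005],[0.02,-0.05,-0.006],[0.023,-0.058,-0.007],[0.026,-0.066,-0.008],[0.03,-0.075,-0.009],[0.033,-0.083,-0.01],[0.036,-0.091,-0.011],[0.04,-0.1,-0.012],[0.043,-0.108,-0.013],[0.046,-0.116,-0.014],[0.05,-0.125,-0.015],[0.053,-0.133,-0.016],[0.053,-0.133,-0.016],[0.053,-0.133,-0.016],[0.053,-0.133,-0.016],[0.053,-0.133,-0.016]],"claw":[255,255,255,255,255,255,255,255,255,255,255,255,255,255,255,255,255,255,255,255]}'
python3 - <<'E'
from h import *
print(arm.sense()["q"])
b=np.hstack([arm.snapshot("side")[120:260,230:430].repeat(2,0).repeat(2,1),arm.snapshot("top")[130:270,250:450].repeat(2,0).repeat(2,1)])
cv2.imwrite("pics/c.png",b)
for a,b in [((26,7),(29,10)),((26,7),(29,15)),((26,7),(29,20)),((26,7),(26,18)),((26,7),(26,22))]: print(a,b,rel(a,b))
E
```

```text
time_s: 23.1
position: [515.6, -12.4, 261.7]
tool_rot: [[0.753, 0.591, 0.29], [0.493, -0.798, 0.347], [0.437, -0.118, -0.892]]
contact_force: [0.0, -0.0, -5.0]
opening: 0.147
[-0.45912617 -0.34621386  1.92691207  0.45906253  1.45529966  0.47242924]
(26, 7) (29, 10) [ 0.072 -0.014  0.009]
(26, 7) (29, 15) [0.142 0.033 0.028]
(26, 7) (29, 20) [0.212 0.08  0.047]
(26, 7) (26, 18) [0.154 0.104 0.043]
(26, 7) (26, 22) [0.21  0.141 0.058]
```

View pics/c.png

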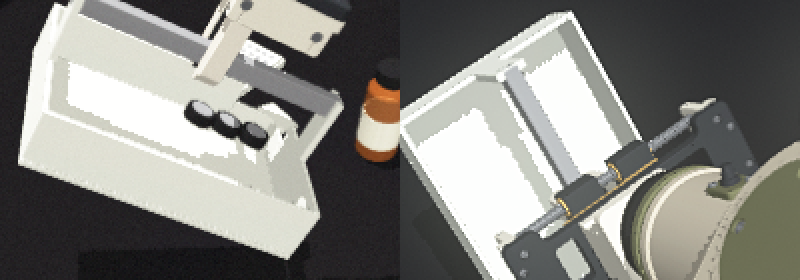

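The side view shows the three caps touching in a row along the pouring-side wall, at crop pixels (200,112), (227,124) and (256,134), none spilled. I'll cast these onto the tilted tray floor for their tray coordinates.

```bash
cat >> h.py <<'E'
def traypose():
    s=arm.sense(); T=np.array(s["tool_rot"]); p=np.array(s["position"])
    Rt=np.c_[-T[:,0],T[:,1],-T[:,2]]   # tool y=tray y, tool -z=tray z, so tray x=-tool x
    return Rt,p-18.8*T[:,2]-Rt@[0,0,100.]
def intray(n,uv,h):
    Rt,o=traypose(); c,d=ray(n,uv); c=(c-o)@Rt; d=d@Rt
    return c+d*((h-c[2])/d[:,2])[:,None]
E
python3 - <<'E'
from h import *
Rt,o=traypose(); print(Rt.round(2),o,np.linalg.det(Rt))
uv=[(230+u/2,120+v/2) for u,v in [(203,107),(230,121),(258,131)]]
print(intray("side",uv,18).round(0))
C=o+np.array([[111,81,6],[129,99,30],[115,-85,0],[-115,85,50],[111,81,30]])@Rt.T; print(C.round(0)); print((proj("side",C)-[230,120])*2)
E
```

```text
[[-0.75  0.59 -0.29]
 [-0.49 -0.8  -0.35]
 [-0.44 -0.12  0.89]] [539.16252155  15.87548859 189.27998016] 1.0000000000000002
[[41. 71. 18.]
 [69. 65. 18.]
 [99. 68. 18.]]
[[ 502. -106.  137.]
 [ 492. -137.  148.]
 [ 402.   27.  149.]
 [ 661.  -13.  274.]
 [ 495. -114.  158.]]
[[261.14144671 137.58578021]
 [287.62323218 114.54421002]
 [288.25748325 260.51812314]
 [ 55.84555021   1.76177618]
 [274.15516841 118.08314605]]
```

The caps are at about tray (97,67), (69,67) and (41,67). They are in the corner but strung out along one wall, so I'll rock the tray gently towards -y and back to bunch them. I'll track the dark blobs numerically.

```bash
cat >> h.py <<'E'
def caps(tag):
    im=arm.snapshot("side"); cv2.imwrite(f"pics/{tag}.png",im); Rt,o=traypose()
    poly=proj("side",o+np.array([[111,81,12],[111,-81,12],[-111,-81,12],[-111,81,12]])@Rt.T).astype(np.int32)
    m=np.zeros(im.shape[:2],np.uint8); cv2.fillPoly(m,[poly],255)
    m[im.max(2)>75]=0
    n,l,st,ce=cv2.connectedComponentsWithStats(m)
    for i in range(1,n):
        if st[i,4]>8: print(tag,st[i,4],ce[i].round(0),intray("side",[ce[i]],12)[0].round(0))
E
python3 - <<'E'
from h import *
caps("d")
for b in [(26,0),(26,-6),(26,-12)]: print(b,rel((26,7),b))
for b in [(26,0),(27,10),(27,20)]: print(b,rel((26,-12),b))
E
```

```text
d 264 [342. 183.] [64. 61. 12.]
(26, 0) [-0.097 -0.067 -0.027]
(26, -6) [-0.18  -0.126 -0.051]
(26, -12) [-0.262 -0.185 -0.074]
(26, 0) [0.165 0.117 0.047]
(27, 10) [0.313 0.199 0.088]
(27, 20) [0.453 0.292 0.127]
```

```bash
python3 -m creep '{"linear":[[0,0,0],[0,0,0],[0,0,0],[0,0,0],[0,0,0],[0,0,0],[0,0,0],[0,0,0],[0,0,0],[0,0,0],[0,0,0],[0,0,0]],"rot":[[-0.032,-0.022,-0.009],[-0.065,-0.045,-0.018],[-0.097,-0.067,-0.027],[-0.125,-0.087,-0.035],[-0.152,-0.106,-0.043],[-0.18,-0.126,-0.051],[-0.207,-0.146,-0.059],[-0.234,-0.165,-0.066],[-0.262,-0.185,-0.074],[-0.262,-0.185,-0.074],[-0.262,-0.185,-0.074],[-0.262,-0.185,-0.074]],"claw":[255,255,255,255,255,255,255,255,255,255,255,255]}'
python3 - <<'E'
from h import *
caps("e"); cv2.imwrite("pics/e2.png",cv2.imread("pics/e.png")[120:260,230:430].repeat(4,0).repeat(4,1))
E
```

```text
time_s: 24.25
position: [515.5, -12.1, 261.6]
tool_rot: [[0.71, 0.523, 0.471], [0.553, -0.828, 0.086], [0.436, 0.199, -0.878]]
contact_force: [0.6, 0.1, -3.8]
opening: 0.145
e 10 [326. 156.] [27. 67. 12.]
e 24 [331. 164.] [37. 53. 12.]
e 130 [351. 169.] [79. 58. 12.]
```

View pics/e2.png

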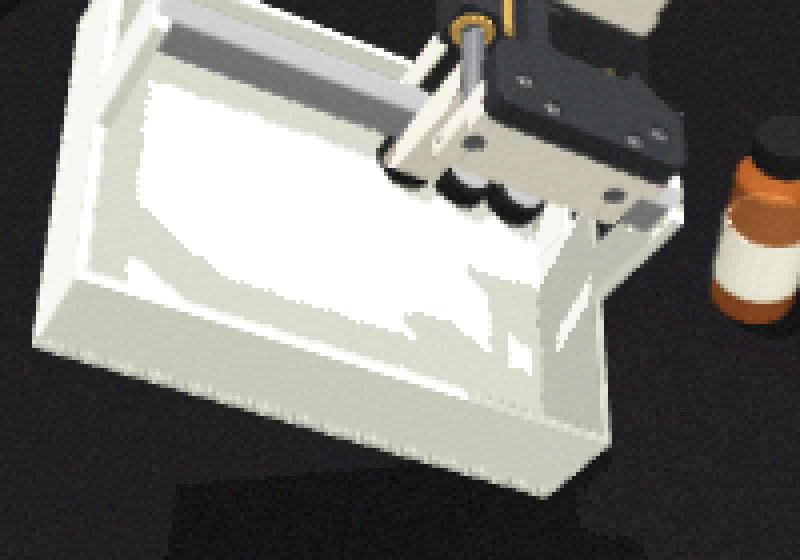

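The caps are still in a row along the wall at (408,172), (465,185) and (520,205) in the 4x crop, only just stirring. I need a little more rock for the outer cap to come round.

```bash
python3 - <<'E'
from h import *
for b in [(26,-16),(26,-19)]: print(b,rel((26,-12),b))
E
python3 -m creep '{"linear":[[0,0,0],[0,0,0],[0,0,0],[0,0,0],[0,0,0],[0,0,0]],"rot":[[-0.014,-0.01,-0.004],[-0.028,-0.02,-0.008],[-0.042,-0.03,-0.012],[-0.055,-0.04,-0.016],[-0.055,-0.04,-0.016],[-0.055,-0.04,-0.016]],"claw":[255,255,255,255,255,255]}'
python3 -c 'from h import *; caps("f")'
python3 -m creep '{"linear":[[0,0,0],[0,0,0],[0,0,0]],"rot":[[-0.014,-0.01,-0.004],[-0.028,-0.02,-0.008],[-0.028,-0.02,-0.008]],"claw":[255,255,255]}'
python3 -c 'from h import *; caps("g")'
```

```text
(26, -16) [-0.055 -0.04  -0.015]
(26, -19) [-0.095 -0.07  -0.027]
time_s: 24.8
position: [515.4, -11.9, 261.6]
tool_rot: [[0.701, 0.501, 0.508], [0.567, -0.823, 0.03], [0.433, 0.267, -0.861]]
contact_force: [-0.2, -0.3, -4.0]
opening: 0.147
f 10 [326. 155.] [26. 61. 12.]
f 70 [358. 159.] [94. 79. 12.]
time_s: 25.1
position: [515.4, -12.2, 261.4]
tool_rot: [[0.697, 0.488, 0.525], [0.573, -0.82, 0.0], [0.431, 0.301, -0.851]]
contact_force: [-0.1, -0.5, -4.0]
opening: 0.146
g 181 [357. 160.] [90. 71. 12.]
```

```bash
python3 - <<'E'
from h import *
for b in [(26,-8),(26,0),(26,8),(26,15),(26,22)]: print(b,rel((26,-18),b))
E
```

```text
(26, -8) [0.136 0.099 0.039]
(26, 0) [0.246 0.177 0.07 ]
(26, 8) [0.357 0.254 0.102]
(26, 15) [0.455 0.32  0.129]
(26, 22) [0.553 0.385 0.157]
```

```bash
python3 -m creep '{"linear":[[0,0,0],[0,0,0],[0,0,0],[0,0,0],[0,0,0],[0,0,0],[0,0,0],[0,0,0],[0,0,0],[0,0,0],[0,0,0],[0,0,0],[0,0,0],[0,0,0]],"rot":[[0.034,0.025,0.01],[0.068,0.05,0.02],[0.102,0.074,0.03],[0.136,0.099,0.039],[0.163,0.118,0.047],[0.19,0.138,0.055],[0.218,0.158,0.062],[0.246,0.177,0.07],[0.274,0.196,0.078],[0.302,0.216,0.086],[0.33,0.235,0.094],[0.357,0.254,0.102],[0.357,0.254,0.102],[0.357,0.254,0.102]],"claw":[255,255,255,255,255,255,255,255,255,255,255,255,255,255]}'
python3 - <<'E'
from h import *
caps("k"); im=cv2.imread("pics/k.png"); Rt,o=traypose()
print(arm.sense()["q"])
# brightness sampled on a tray grid at height 12 (dark = cap side)
xs=range(20,111,7); ys=range(78,-20,-7)
X=o+np.array([[x,y,12] for y in ys for x in xs])@Rt.T
uv=proj("side",X).round().astype(int); v=im.max(2)[uv[:,1],uv[:,0]].reshape(len(ys),-1)
for y,r in zip(ys,v): print(y,r)
E
```

```text
time_s: 26.32
position: [515.9, -13.1, 261.4]
tool_rot: [[0.755, 0.592, 0.282], [0.49, -0.795, 0.358], [0.436, -0.133, -0.89]]
contact_force: [0.5, 0.7, -4.4]
opening: 0.149
k 263 [342. 184.] [64. 60. 12.]
[-0.46468837 -0.33165873  1.91685856  0.46548649  1.46633835  0.4679784 ]
78 [224 216 149 211 210 121 184 213 128 113 144 149 118]
71 [228  80  42 190 193  35  37 186 124  24  43 180 107]
64 [255  41  38  41  41  26  38  40  30  22  36  32  26]
57 [255  34  38  32  25  31  34  30  28  28  39  28  39]
50 [255  40  32  33  55  57  33  29 176  52  33  28 173]
43 [255 240 211 204 240 255 209 232 212 236 251 208 196]
36 [255 255 255 255 255 255 255 255 208 255 255 211 206]
29 [255 255 255 255 255 255 255 255 216 254 254 209 205]
22 [255 255 255 255 255 255 255 208 208 209 209 208 208]
15 [255 255 255 254 255 254 254 208 209 208 208 206 188]
8 [255 255 255 211 207 209 211 206 210 210 208 209 209]
1 [255 254 255 211 208 209 209 207 209 207 209 208 191]
-6 [254 209 210 208 209 210 211 208 209 211 208 213 200]
-13 [210 211 222 209 236 198 209 221 209 207 210 209 209]
```

The sampled grid shows the row unchanged: dark from x=24 to 111, y=47 to 74. I'll do one firmer rock.

```bash
cat >> h.py <<'E'
def grid(tag):
    im=arm.snapshot("side"); cv2.imwrite(f"pics/{tag}.png",im); Rt,o=traypose()
    xs=range(6,111,7); ys=range(78,-80,-8)
    uv=proj("side",o+np.array([[x,y,12] for y in ys for x in xs])@Rt.T).round().astype(int)
    v=im.max(2)[uv[:,1],uv[:,0]].reshape(len(ys),-1)
    for y,r in zip(ys,v): print("%4d "%y+"".join("#" if a<70 else "+" if a<150 else "." for a in r))
E
python3 - <<'E'
from h import *
for b in [(26,0),(26,-8),(26,-16),(26,-25)]: print(b,rel((26,8),b))
for b in [(26,-15),(26,-5),(26,5),(26,12)]: print(b,rel((26,-25),b))
E
```

```text
(26, 0) [-0.111 -0.077 -0.031]
(26, -8) [-0.221 -0.155 -0.062]
(26, -16) [-0.33  -0.234 -0.094]
(26, -25) [-0.452 -0.324 -0.129]
(26, -15) [0.136 0.1   0.039]
(26, -5) [0.272 0.199 0.078]
(26, 5) [0.41  0.296 0.117]
(26, 12) [0.508 0.362 0.145]
```

```bash
python3 -m creep '{"linear":[[0,0,0],[0,0,0],[0,0,0],[0,0,0],[0,0,0],[0,0,0],[0,0,0],[0,0,0],[0,0,0],[0,0,0],[0,0,0],[0,0,0]],"rot":[[-0.055,-0.038,-0.015],[-0.111,-0.077,-0.031],[-0.166,-0.116,-0.046],[-0.221,-0.155,-0.062],[-0.275,-0.194,-0.078],[-0.33,-0.234,-0.094],[-0.37,-0.264,-0.105],[-0.41,-0.294,-0.117],[-0.452,-0.324,-0.129],[-0.452,-0.324,-0.129],[-0.452,-0.324,-0.129],[-0.452,-0.324,-0.129]],"claw":[255,255,255,255,255,255,255,255,255,255,255,255]}'
python3 -c 'from h import *; grid("m")'
```

```text
time_s: 27.37
position: [515.5, -11.8, 261.9]
tool_rot: [[0.683, 0.443, 0.582], [0.595, -0.799, -0.091], [0.424, 0.408, -0.808]]
contact_force: [0.4, -0.4, -3.9]
opening: 0.147
  78 ......#.+.#+###
  70 ......#+.##+###
  62 .........+.+###
  54 +++++.....#####
  46 ++++.....######
  38 .........#++###
  30 .........####++
  22 .........######
  14 .........++#+++
   6 ...............
  -2 ...........##..
 -10 ...........####
 -18 ...........+.+.
 -26 ..........#+++.
 -34 .........+#.+#.
 -42 ..........##+..
 -50 ...............
 -58 ...............
 -66 ...............
 -74 ...............
```

The firm rock broke the row: caps now at about tray (90,25), (97,-10) and (85,-38). I'll bring the tilt back mainly towards +y, then add +x.

```bash
python3 - <<'E'
from h import *
A=(26,-25)
for b in [(20,-12),(15,0),(12,12),(11,20),(11,26)]: print(b,rel(A,b))
A=(11,26)
for b in [(16,25),(21,24),(26,23)]: print(b,rel(A,b))
E
```

```text
(20, -12) [0.121 0.216 0.028]
(15, 0) [0.239 0.407 0.057]
(12, 12) [0.378 0.567 0.093]
(11, 20) [0.481 0.659 0.122]
(11, 26) [0.566 0.715 0.146]
(16, 25) [ 0.035 -0.078 -0.021]
(21, 24) [ 0.071 -0.156 -0.042]
(26, 23) [ 0.108 -0.233 -0.063]
```

```bash
python3 -m creep '{"linear":[[0,0,0],[0,0,0],[0,0,0],[0,0,0],[0,0,0],[0,0,0],[0,0,0],[0,0,0],[0,0,0],[0,0,0],[0,0,0],[0,0,0],[0,0,0],[0,0,0],[0,0,0],[0,0,0],[0,0,0],[0,0,0],[0,0,0],[0,0,0]],"rot":[[0.04,0.072,0.009],[0.08,0.144,0.018],[0.121,0.216,0.028],[0.16,0.28,0.038],[0.2,0.343,0.047],[0.239,0.407,0.057],[0.285,0.46,0.069],[0.33,0.513,0.081],[0.378,0.567,0.093],[0.395,0.582,0.098],[0.412,0.598,0.103],[0.43,0.613,0.108],[0.447,0.628,0.113],[0.464,0.644,0.117],[0.481,0.659,0.122],[0.498,0.67,0.127],[0.515,0.681,0.132],[0.532,0.693,0.136],[0.549,0.704,0.141],[0.566,0.715,0.146]],"claw":[255,255,255,255,255,255,255,255,255,255,255,255,255,255,255,255,255,255,255,255]}'
python3 -c 'from h import *; grid("n")'
python3 -m creep '{"linear":[[0,0,0],[0,0,0],[0,0,0],[0,0,0],[0,0,0],[0,0,0],[0,0,0],[0,0,0],[0,0,0],[0,0,0],[0,0,0],[0,0,0],[0,0,0],[0,0,0],[0,0,0],[0,0,0],[0,0,0],[0,0,0]],"rot":[[0,0,0],[0,0,0],[0,0,0],[0.009,-0.019,-0.005],[0.018,-0.039,-0.01],[0.026,-0.058,-0.016],[0.035,-0.078,-0.021],[0.044,-0.097,-0.026],[0.053,-0.117,-0.031],[0.062,-0.136,-0.037],[0.071,-0.156,-0.042],[0.08,-0.175,-0.047],[0.09,-0.194,-0.053],[0.1,-0.214,-0.058],[0.108,-0.233,-0.063],[0.108,-0.233,-0.063],[0.108,-0.233,-0.063],[0.108,-0.233,-0.063]],"claw":[255,255,255,255,255,255,255,255,255,255,255,255,255,255,255,255,255,255]}'
python3 -c 'from h import *; grid("p"); cv2.imwrite("pics/ptop.png",arm.snapshot("top"));print(arm.sense()["q"])'
```

```text
time_s: 29.08
position: [515.6, -12.4, 261.7]
tool_rot: [[0.829, 0.55, -0.099], [0.528, -0.712, 0.462], [0.184, -0.436, -0.881]]
contact_force: [0.8, 0.0, -4.0]
opening: 0.148
  78 ...............
  70 ...............
  62 ...............
  54 ...............
  46 ...............
  38 ...............
  30 ...............
  22 ...............
  14 ...............
   6 ...............
  -2 ...............
 -10 ...............
 -18 ...............
 -26 ...............
 -34 ...............
 -42 ...............
 -50 ...............
 -58 ...............
 -66 ...............
 -74 ...............
time_s: 30.63
position: [515.5, -12.5, 261.7]
tool_rot: [[0.788, 0.601, 0.133], [0.444, -0.705, 0.552], [0.426, -0.376, -0.823]]
contact_force: [-0.0, 0.2, -4.9]
opening: 0.146
  78 ............#..
  70 ...............
  62 ...............
  54 ...............
  46 ...............
  38 ...............
  30 ...............
  22 ...............
  14 ...............
   6 ...............
  -2 ...............
 -10 ...............
 -18 ...............
 -26 ...............
 -34 ...............
 -42 ...............
 -50 ...............
 -58 ...............
 -66 ...............
 -74 ...............
[-0.54264173 -0.08829128  1.75336926  0.57541932  1.66394624  0.41716334]
```

At this tilt the near wall hides the floor from the side camera. I'll ease the y tilt to 10° (the caps hold in the corner) to look.

```bash
python3 - <<'E'
from h import *
print(rel((26,23),(26,10)))
E
python3 -m creep '{"linear":[[0,0,0],[0,0,0],[0,0,0],[0,0,0],[0,0,0],[0,0,0],[0,0,0],[0,0,0]],"rot":[[-0.03,-0.02,-0.008],[-0.06,-0.04,-0.017],[-0.09,-0.06,-0.025],[-0.12,-0.08,-0.033],[-0.15,-0.1,-0.042],[-0.181,-0.121,-0.05],[-0.181,-0.121,-0.05],[-0.181,-0.121,-0.05]],"claw":[255,255,255,255,255,255,255,255]}'
python3 -c 'from h import *; grid("r")'
```

```text
[-0.182 -0.122 -0.05 ]
time_s: 31.4
position: [515.4, -11.7, 262.1]
tool_rot: [[0.758, 0.597, 0.26], [0.484, -0.784, 0.388], [0.436, -0.169, -0.884]]
contact_force: [-0.8, 0.5, -4.5]
opening: 0.148
  78 ............#.+
  70 ...........+###
  62 ...........##++
  54 ...........##++
  46 ............#++
  38 ...........###+
  30 ...........##++
  22 ...........+#++
  14 ...........###+
   6 ...........####
  -2 ...........####
 -10 ...............
 -18 ...............
 -26 ...............
 -34 ...............
 -42 ...............
 -50 ...............
 -58 ...............
 -66 ...............
 -74 ...............
```

The caps now stand in a column along the +x wall, from y=80 to y=-4. The gentler equivalent is to rock the outer cap round with x about -20° while y stays high. At that angle the least-loaded cap slides and the others stick.

```bash
python3 - <<'E'
from h import *
A=(26,10)
for b in [(20,17),(10,24),(0,26)]: print(b,rel(A,b))
A=(0,26)
for b in [(-10,26),(-21,26)]: print(b,rel(A,b))
A=(-21,26)
for b in [(-10,26),(0,26),(12,26)]: print(b,rel(A,b))
A=(12,26)
for b in [(26,20),(26,10)]: print(b,rel(A,b))
E
```

```text
(20, 17) [0.038 0.151 0.036]
(10, 24) [0.038 0.358 0.079]
(0, 26) [-0.032  0.519  0.102]
(-10, 26) [-0.096  0.139  0.039]
(-21, 26) [-0.199  0.293  0.082]
(-10, 26) [ 0.103 -0.154 -0.043]
(0, 26) [ 0.199 -0.293 -0.082]
(12, 26) [ 0.316 -0.458 -0.129]
(26, 20) [ 0.055 -0.249 -0.065]
(26, 10) [-0.086 -0.348 -0.083]
```

```bash
python3 -m creep '{"linear":[[0,0,0],[0,0,0],[0,0,0],[0,0,0],[0,0,0],[0,0,0],[0,0,0],[0,0,0]],"rot":[[0.019,0.075,0.018],[0.038,0.151,0.036],[0.038,0.22,0.05],[0.038,0.289,0.065],[0.038,0.358,0.079],[0.015,0.412,0.087],[-0.008,0.465,0.095],[-0.032,0.519,0.102]],"claw":[255,255,255,255,255,255,255,255]}'
python3 -m creep '{"linear":[[0,0,0],[0,0,0],[0,0,0],[0,0,0],[0,0,0],[0,0,0],[0,0,0],[0,0,0],[0,0,0]],"rot":[[-0.032,0.046,0.013],[-0.064,0.093,0.026],[-0.096,0.139,0.039],[-0.13,0.19,0.053],[-0.165,0.242,0.068],[-0.199,0.293,0.082],[-0.199,0.293,0.082],[-0.199,0.293,0.082],[-0.199,0.293,0.082]],"claw":[255,255,255,255,255,255,255,255,255]}'
python3 -c 'from h import *; arm.snapshot; cv2.imwrite("pics/s.png",arm.snapshot("side"))'
python3 -m creep '{"linear":[[0,0,0],[0,0,0],[0,0,0],[0,0,0],[0,0,0],[0,0,0],[0,0,0],[0,0,0],[0,0,0]],"rot":[[0.05,-0.077,-0.021],[0.103,-0.154,-0.043],[0.151,-0.224,-0.062],[0.199,-0.293,-0.082],[0.238,-0.348,-0.098],[0.277,-0.403,-0.113],[0.316,-0.458,-0.129],[0.316,-0.458,-0.129],[0.316,-0.458,-0.129]],"claw":[255,255,255,255,255,255,255,255,255]}'
python3 -m creep '{"linear":[[0,0,0],[0,0,0],[0,0,0],[0,0,0],[0,0,0],[0,0,0],[0,0,0],[0,0,0],[0,0,0],[0,0,0],[0,0,0]],"rot":[[0.014,-0.062,-0.016],[0.028,-0.125,-0.033],[0.042,-0.187,-0.05],[0.055,-0.249,-0.065],[0.02,-0.274,-0.07],[-0.015,-0.299,-0.074],[-0.05,-0.324,-0.079],[-0.086,-0.348,-0.083],[-0.086,-0.348,-0.083],[-0.086,-0.348,-0.083],[-0.086,-0.348,-0.083]],"claw":[255,255,255,255,255,255,255,255,255,255,255]}'
python3 -c 'from h import *; grid("u")'
```

```text
time_s: 32.12
position: [516.2, -12.8, 261.1]
tool_rot: [[0.82, 0.513, -0.255], [0.573, -0.737, 0.359], [-0.004, -0.44, -0.898]]
contact_force: [1.1, 0.1, -3.9]
opening: 0.15
time_s: 32.87
position: [515.9, -12.5, 261.2]
tool_rot: [[0.72, 0.449, -0.529], [0.602, -0.784, 0.154], [-0.345, -0.429, -0.835]]
contact_force: [0.5, -1.2, -4.8]
opening: 0.147
time_s: 33.67
position: [514.7, -13.6, 262.3]
tool_rot: [[0.83, 0.552, -0.084], [0.521, -0.712, 0.47], [0.199, -0.434, -0.879]]
contact_force: [0.3, 0.1, -4.0]
opening: 0.149
time_s: 34.58
position: [515.5, -12.1, 261.8]
tool_rot: [[0.759, 0.597, 0.259], [0.485, -0.784, 0.388], [0.435, -0.169, -0.885]]
contact_force: [-0.1, -0.3, -4.0]
opening: 0.144
  78 ....+..+#..+#.+
  70 ...+#+########+
  62 ...############
  54 ...############
  46 .....#+......+.
  38 ...............
  30 ...............
  22 ...............
  14 ...............
   6 ...............
  -2 ...............
 -10 ...............
 -18 ...............
 -26 ...............
 -34 ...............
 -42 ...............
 -50 ...............
 -58 ...............
 -66 ...............
 -74 ...............
```

They went all the way round into a row again. One more try from here with a shorter peak; either arrangement has its nearest cap right in the corner.

```bash
python3 - <<'E'
from h import *
for b in [(26,0),(26,-10),(26,-21)]: print(b,rel((26,10),b))
for b in [(26,-8),(26,5),(26,10)]: print(b,rel((26,-21),b))
E
```

```text
(26, 0) [-0.139 -0.096 -0.039]
(26, -10) [-0.276 -0.193 -0.078]
(26, -21) [-0.426 -0.303 -0.121]
(26, -8) [0.177 0.129 0.05 ]
(26, 5) [0.356 0.255 0.101]
(26, 10) [0.426 0.303 0.121]
```

```bash
python3 -m creep '{"linear":[[0,0,0],[0,0,0],[0,0,0],[0,0,0],[0,0,0],[0,0,0],[0,0,0],[0,0,0]],"rot":[[-0.07,-0.048,-0.02],[-0.139,-0.096,-0.039],[-0.208,-0.145,-0.059],[-0.276,-0.193,-0.078],[-0.326,-0.23,-0.092],[-0.376,-0.266,-0.107],[-0.426,-0.303,-0.121],[-0.426,-0.303,-0.121]],"claw":[255,255,255,255,255,255,255,255]}'
python3 -m creep '{"linear":[[0,0,0],[0,0,0],[0,0,0],[0,0,0],[0,0,0],[0,0,0],[0,0,0],[0,0,0],[0,0,0]],"rot":[[0.089,0.065,0.025],[0.177,0.129,0.05],[0.267,0.192,0.075],[0.356,0.255,0.101],[0.426,0.303,0.121],[0.426,0.303,0.121],[0.426,0.303,0.121],[0.426,0.303,0.121],[0.426,0.303,0.121]],"claw":[255,255,255,255,255,255,255,255,255]}'
python3 -c 'from h import *; grid("v"); [print(b,rel((26,10),b)) for b in [(26,16),(26,22)]]'
```

```text
time_s: 35.3
position: [514.5, -11.1, 260.0]
tool_rot: [[0.691, 0.471, 0.548], [0.584, -0.811, -0.039], [0.426, 0.346, -0.836]]
contact_force: [-0.7, 0.3, -3.3]
opening: 0.148
time_s: 36.05
position: [515.5, -12.0, 262.2]
tool_rot: [[0.758, 0.597, 0.262], [0.485, -0.785, 0.386], [0.436, -0.165, -0.885]]
contact_force: [0.1, -0.1, -3.8]
opening: 0.149
  78 ........+.++#++
  70 ....#...#..+###
  62 ....##+########
  54 ....###########
  46 ....###+###.#++
  38 ...............
  30 ...............
  22 ...............
  14 ...............
   6 ...............
  -2 ...............
 -10 ...............
 -18 ...............
 -26 ...............
 -34 ...............
 -42 ...............
 -50 ...............
 -58 ...............
 -66 ...............
 -74 ...............
(26, 16) [0.084 0.057 0.023]
(26, 22) [0.168 0.112 0.046]
```

```bash
python3 -m creep '{"linear":[[0,0,0],[0,0,0],[0,0,0],[0,0,0],[0,0,0],[0,0,0],[0,0,0],[0,0,0],[0,0,0]],"rot":[[-0.07,-0.048,-0.02],[-0.139,-0.096,-0.039],[-0.208,-0.145,-0.059],[-0.276,-0.193,-0.078],[-0.335,-0.236,-0.095],[-0.394,-0.28,-0.112],[-0.453,-0.323,-0.129],[-0.453,-0.323,-0.129],[-0.453,-0.323,-0.129]],"claw":[255,255,255,255,255,255,255,255,255]}'
python3 -m creep '{"linear":[[0,0,0],[0,0,0],[0,0,0],[0,0,0],[0,0,0],[0,0,0],[0,0,0],[0,0,0],[0,0,0]],"rot":[[0.089,0.065,0.025],[0.177,0.129,0.05],[0.267,0.192,0.075],[0.356,0.255,0.101],[0.453,0.323,0.129],[0.453,0.323,0.129],[0.453,0.323,0.129],[0.453,0.323,0.129],[0.453,0.323,0.129]],"claw":[255,255,255,255,255,255,255,255,255]}'
python3 -c 'from h import *; grid("w")'
```

```text
time_s: 36.85
position: [514.8, -9.9, 261.9]
tool_rot: [[0.684, 0.46, 0.566], [0.592, -0.804, -0.061], [0.427, 0.377, -0.822]]
contact_force: [-0.4, -0.3, -4.6]
opening: 0.146
time_s: 37.6
position: [515.8, -12.2, 263.3]
tool_rot: [[0.757, 0.598, 0.264], [0.485, -0.785, 0.385], [0.437, -0.163, -0.884]]
contact_force: [0.8, 0.0, -4.8]
opening: 0.149
  78 .............++
  70 .............#+
  62 .............##
  54 ............###
  46 ............+##
  38 .............#+
  30 .............#+
  22 ..........+++##
  14 ..........++++#
   6 .........#+++##
  -2 .........###+++
 -10 ...............
 -18 ...............
 -26 ...............
 -34 ...............
 -42 ...............
 -50 ...............
 -58 ...............
 -66 ...............
 -74 ...............
```

The third cap is now off the wall at about (80,8), beside the other two. Tilting mainly towards +y should carry it round into the corner.

```bash
python3 -m creep '{"linear":[[0,0,0],[0,0,0],[0,0,0],[0,0,0],[0,0,0],[0,0,0],[0,0,0],[0,0,0],[0,0,0],[0,0,0],[0,0,0]],"rot":[[0.012,0.1,0.022],[0.023,0.2,0.043],[0.034,0.3,0.065],[0.045,0.395,0.086],[0.045,0.395,0.086],[0.045,0.395,0.086],[0.045,0.395,0.086],[0.045,0.395,0.086],[0.045,0.395,0.086],[0.045,0.395,0.086],[0.045,0.395,0.086]],"claw":[255,255,255,255,255,255,255,255,255,255,255]}'
python3 -m creep '{"linear":[[0,0,0],[0,0,0],[0,0,0],[0,0,0],[0,0,0],[0,0,0],[0,0,0],[0,0,0],[0,0,0],[0,0,0],[0,0,0]],"rot":[[-0.006,-0.056,-0.012],[-0.012,-0.113,-0.025],[-0.019,-0.17,-0.037],[-0.025,-0.226,-0.049],[-0.032,-0.282,-0.061],[-0.038,-0.339,-0.074],[-0.045,-0.395,-0.086],[-0.045,-0.395,-0.086],[-0.045,-0.395,-0.086],[-0.045,-0.395,-0.086],[-0.045,-0.395,-0.086]],"claw":[255,255,255,255,255,255,255,255,255,255,255]}'
python3 -c 'from h import *; grid("x")
T=Ro.from_matrix(np.array(arm.sense()["tool_rot"]))*Ro.from_matrix(R0).inv(); print(T.as_rotvec(),tilt(26,10).as_rotvec())'
```

```text
time_s: 38.57
position: [515.4, -12.5, 262.7]
tool_rot: [[0.83, 0.543, -0.128], [0.54, -0.722, 0.432], [0.142, -0.428, -0.893]]
contact_force: [0.5, -0.4, -4.4]
opening: 0.145
time_s: 39.48
position: [515.8, -12.6, 261.9]
tool_rot: [[0.759, 0.597, 0.26], [0.484, -0.785, 0.387], [0.435, -0.168, -0.885]]
contact_force: [-0.0, -1.0, -3.6]
opening: 0.148
  78 .............##
  70 ............##+
  62 ............+#+
  54 .............#+
  46 ..........++++#
  38 ..........#+++#
  30 .........###+##
  22 .........####..
  14 .........####..
   6 .........+++...
  -2 ...............
 -10 ...............
 -18 ...............
 -26 ...............
 -34 ...............
 -42 ...............
 -50 ...............
 -58 ...............
 -66 ...............
 -74 ...............
[ 0.40256989 -0.2703189   0.00099624] [ 0.40324973 -0.27161143  0.        ]
```

The caps are now in a zigzag, at about (99,66), (93,37) and (82,18). I'll repeat once with x about -5° so the last one rolls off past the middle one.

```bash
python3 -c 'from h import *
print(rel((26,10),(-5,27)),rel((-5,27),(12,26)),rel((12,26),(26,10)))'
```

```text
[-0.066  0.599  0.114] [ 0.151 -0.244 -0.068] [-0.086 -0.348 -0.083]
```

```bash
python3 -m creep '{"linear":[[0,0,0],[0,0,0],[0,0,0],[0,0,0],[0,0,0],[0,0,0],[0,0,0],[0,0,0],[0,0,0],[0,0,0],[0,0,0],[0,0,0]],"rot":[[0.005,0.1,0.022],[0.01,0.2,0.043],[0.01,0.3,0.065],[-0.02,0.4,0.086],[-0.045,0.5,0.1],[-0.066,0.599,0.114],[-0.066,0.599,0.114],[-0.066,0.599,0.114],[-0.066,0.599,0.114],[-0.066,0.599,0.114],[-0.066,0.599,0.114],[-0.066,0.599,0.114]],"claw":[255,255,255,255,255,255,255,255,255,255,255,255]}'
python3 -m creep '{"linear":[[0,0,0],[0,0,0],[0,0,0],[0,0,0],[0,0,0],[0,0,0]],"rot":[[0.038,-0.061,-0.017],[0.076,-0.122,-0.034],[0.113,-0.183,-0.051],[0.151,-0.244,-0.068],[0.151,-0.244,-0.068],[0.151,-0.244,-0.068]],"claw":[255,255,255,255,255,255]}'
python3 -m creep '{"linear":[[0,0,0],[0,0,0],[0,0,0],[0,0,0],[0,0,0],[0,0,0],[0,0,0],[0,0,0],[0,0,0]],"rot":[[-0.014,-0.058,-0.014],[-0.029,-0.116,-0.028],[-0.043,-0.174,-0.042],[-0.057,-0.232,-0.055],[-0.072,-0.29,-0.069],[-0.086,-0.348,-0.083],[-0.086,-0.348,-0.083],[-0.086,-0.348,-0.083],[-0.086,-0.348,-0.083]],"claw":[255,255,255,255,255,255,255,255,255]}'
python3 -c 'from h import *; grid("y")
print(rel((26,10),(26,15)),rel((26,10),(26,20)))'
```

```text
time_s: 40.53
position: [515.4, -12.8, 263.2]
tool_rot: [[0.805, 0.496, -0.325], [0.587, -0.743, 0.322], [-0.082, -0.451, -0.889]]
contact_force: [-0.0, -0.0, -4.7]
opening: 0.15
time_s: 41.03
position: [514.7, -13.3, 262.4]
tool_rot: [[0.829, 0.553, -0.084], [0.522, -0.712, 0.47], [0.2, -0.433, -0.879]]
contact_force: [-0.2, 0.1, -3.7]
opening: 0.147
time_s: 41.78
position: [515.6, -12.2, 262.2]
tool_rot: [[0.759, 0.598, 0.259], [0.485, -0.784, 0.387], [0.435, -0.168, -0.885]]
contact_force: [0.5, 0.3, -4.3]
opening: 0.149
  78 ........+#+####
  70 ........######+
  62 ........####.#+
  54 ........###..#+
  46 ............###
  38 ............###
  30 ............###
  22 ...............
  14 ...............
   6 ...............
  -2 ...............
 -10 ...............
 -18 ...............
 -26 ...............
 -34 ...............
 -42 ...............
 -50 ...............
 -58 ...............
 -66 ...............
 -74 ...............
[0.07  0.047 0.019] [0.14  0.094 0.039]
```

That's a tight triangle: one cap in the corner and one on each wall. Final pose: tilt diagonally, about 26° in x and 17° in y, settle, and make the last look.

```bash
python3 -m creep '{"linear":[[0,0,0],[0,0,0],[0,0,0],[0,0,0],[0,0,0],[0,0,0],[0,0,0],[0,0,0],[0,0,0],[0,0,0],[0,0,0],[0,0,0],[0,0,0],[0,0,0],[0,0,0],[0,0,0],[0,0,0],[0,0,0],[0,0,0],[0,0,0]],"rot":[[0.01,0.007,0.003],[0.02,0.013,0.005],[0.03,0.02,0.008],[0.04,0.027,0.011],[0.05,0.033,0.014],[0.06,0.04,0.016],[0.07,0.047,0.019],[0.08,0.054,0.022],[0.09,0.06,0.025],[0.098,0.066,0.027],[0.098,0.066,0.027],[0.098,0.066,0.027],[0.098,0.066,0.027],[0.098,0.066,0.027],[0.098,0.066,0.027],[0.098,0.066,0.027],[0.098,0.066,0.027],[0.098,0.066,0.027],[0.098,0.066,0.027],[0.098,0.066,0.027]],"claw":[255,255,255,255,255,255,255,255,255,255,255,255,255,255,255,255,255,255,255,255]}'
python3 - <<'E'
from h import *
grid("z"); s=arm.sense(); print(np.abs(s["qvel"]).max(),s["time_s"])
Rt,o=traypose(); C=o+np.array([[x,y,0] for x in(-115,115) for y in(-85,85)]+[[129,99,30]])@Rt.T; print("lowest z",C[:,2].min(), "tilt",np.degrees(np.arccos(Rt[2,2])))
im=cv2.imread("pics/z.png"); t=arm.snapshot("top")
a=im[60:300,180:480].repeat(2,0).repeat(2,1)[:480,:600]
cv2.imwrite("pics/fin.png",np.hstack([cv2.resize(im[120:260,230:430],(500,350),interpolation=cv2.INTER_CUBIC),np.vstack([cv2.resize(im,(300,225)),cv2.resize(t,(300,225))])[:350]]) if 0 else np.vstack([cv2.resize(im[130:250,240:440],(600,360),interpolation=cv2.INTER_CUBIC),np.hstack([cv2.resize(im,(300,225)),cv2.resize(t,(300,225))])]))
E
```

```text
time_s: 43.5
position: [515.5, -12.4, 261.7]
tool_rot: [[0.774, 0.603, 0.192], [0.463, -0.746, 0.478], [0.432, -0.282, -0.857]]
contact_force: [-0.1, -0.2, -3.9]
opening: 0.148
  78 .........######
  70 ........######+
  62 ........#######
  54 ........+##.+##
  46 ............###
  38 ............###
  30 ............+..
  22 ...............
  14 ...............
   6 ...............
  -2 ...............
 -10 ...............
 -18 ...............
 -26 ...............
 -34 ...............
 -42 ...............
 -50 ...............
 -58 ...............
 -66 ...............
 -74 ...............
0.0015905053713956918 43.55
lowest z 118.48849726441182 tilt 31.03348742695917
```

View pics/fin.png

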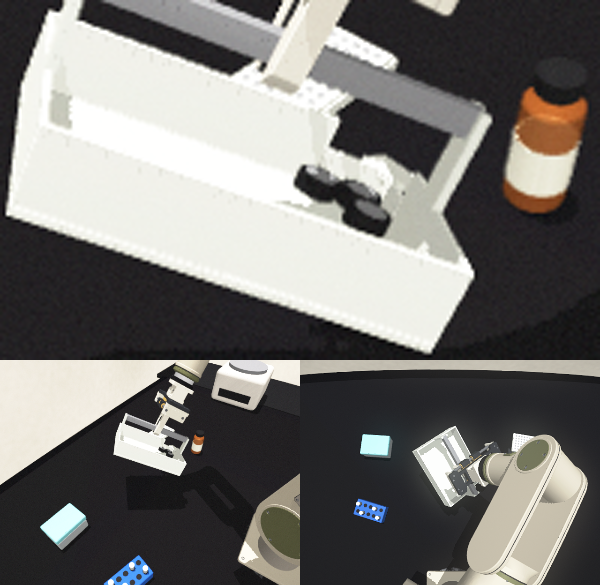

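The final picture shows three caps bunched in the pouring corner, at (318,182), (358,192) and (367,216), none spilled. The tray is held tilted in the air, and the bottle stands upright at (548,140). The plate, tip box and rack are where they were. I'll hand it in.

```bash
python3 -c 'from cell import arm; print(arm.job_done(), arm.sense()["time_s"])'
```

```text
the job is handed in; nothing more can be done
the job is handed in; nothing more can be done
```

The job is done and handed in at about 43.6 s of the 64 s allowed. The bottle is out on the bench, and the tray is held tilted in the air with all three caps in the pouring corner.

- **Bottle:** I gripped it with the jaws parallel to the bar and stood it upright on the bench at about (450, -310) mm. The later pictures show it still standing, clear of the tray.
- **Tray:** I gripped it across the bar and lifted it 180 mm. By the arm's pose it ends at 31° towards the pouring corner, with its lowest corner about 118 mm above the bench. The opening stayed at about 13.7 mm on the 14 mm bar and the joints had all but stopped. I saw no slip in the jaws, though that was by eye.
- **Caps:** The first tilts left them in a row along one wall, with the nearest in the corner. I rocked the tray several times, partly away from the corner, to bunch them. One attempt did nothing and two just swapped the row from one wall to the other. In the last check one cap sits in the corner and the other two touch it, one along each wall, none spilled.
- **Bystanders:** The plate, tip box and rack look unmoved in the last pictures. I judged this by eye, and the arm partly hides the plate.

Two of my numerical cap checks were unreliable because the gripper or the near wall blocked the side camera. I eased the tilt to see before relying on a reading.

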